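# Clamp a slide carrier in the screw press

### The job

Take the long plate that carries the glass slide out of the rack, lay it down with the slide uppermost, and push it squarely, slide end first, into the screw press until its end is up against the column, so that the slide lies centred under the pad. Then turn the press knob clockwise until it suddenly becomes stiff, give it about one eighth of a turn more (never as much as a quarter turn) and let go, leaving it tight. Leave the shorter blank plate in the rack and the jar where it stands.

Things in the scene. Friction and masses are not known exactly. Their poses are not given: they have to be found in the camera images.
- carrier: Slide carrier: aluminium plate 160 (x) x 12 (y) x 50 mm (z), 0.2 kg, standing on a long edge in one of the rack's slots; lift it out. Origin: middle of that lower edge; its centre is 25 mm up z. A glass slide is set flush in its +y face, nearer its +x end (the slide end, which goes into the press). In the press it lies with +y up, so tip its top towards its own -y side.
- carrier_slide (a point): Centre of the 76 x 26 mm glass slide (round white spot on it), on the carrier's +y face: 45 mm from its +x end, 115 mm from its other end, 25 mm from both long edges. Axes as the carrier.
- blank: Blank plate: aluminium, 110 x 12 x 50 mm, no slide, standing in the other slot of the rack. Origin and axes as the carrier. To be left in the rack.
- rack: Fixed grey plastic rack, 90 (x) x 106 mm (y), origin under its centre, z up. Two slots along its x, at y = -32 and +32 mm, open at both ends; slot floor 8 mm above the table, slot walls up to 24 mm, top edges of the plates 58 mm above the table. The plates' +x ends and +y faces point as the rack's.
- press: Fixed cream screw press, origin on the table under the screw axis, z up, x from its open mouth inwards. Base 84 mm wide, 24 mm thick, from x = -62 to +93 mm. Column 56 mm wide, its face (the stop) at x = +47 mm. Arm from the column to x = -24 mm, 42 mm wide, z = 62 to 84 mm. Pad: 30 mm disc on the axis, first 17 to 21 mm above the base, sinking 6 mm per rad of easy knob turn.
- press_spot (a point): Middle of the press's base top (anvil), on the screw axis, 24 mm above the table; axes as the press. With the carrier home (slide end at the stop) the slide centre is 2 mm beyond this axis at most, 12 mm above this point, and the carrier's other end sticks out 53 mm or so before the base's front edge, where it can be gripped across its 50 mm width.
- pad_face (a point): Centre of the pad's underside (30 mm steel disc), on the screw axis: 17 to 21 mm above the anvil at the start, 12 mm above it, on the carrier, when the pad bites. It goes no lower with the extra turn, and rises again if the knob is turned back.
- knob_grip (a point): Dark grey press knob on the screw axis: upright bar 52 mm long (point's x), 14 mm thick (y), 28 mm high. This point is 117.5 mm above the table, bar top 12 mm higher. The point turns with the knob, which keeps its height. Clockwise from above tightens: 0.85 to 1.5 rad of easy turning (0.04 N m), then within 0.1 rad 0.7 N m once the pad bites. Let go, it springs back under 0.1 rad and stays.
- press_collar (a joint): Steel collar with a small pointer below the knob, in rad. It stays at 0 until the pad bites and then goes round with the knob, so it reads the turn given after the knob became stiff; an eighth of a turn is 0.785. It lags the hand by the under 0.1 rad of spring, and does not come back by itself.
- jar: Glass jar with a gold screw lid, 72 mm across, 105 mm tall, origin under its centre. A bystander beyond the press and rack.
There are look-alikes about, which are no part of the job. What is shaped like the carrier but pink is not meant.

How it is judged:
By the outcome, as a careful person would: the job done as asked, in the order asked, and still so for the second after the job is handed in, with the robot touching nothing.
It also fails if it takes over 72 s, if anything falls off the work surface, if the arm or the gripper's body presses on something with over 40 N, if the wrist force passes 120 N, or if a joint passes its speed limit or range.

### The arm

A 6-joint arm with a two-finger parallel gripper is mounted at the origin on the work surface. World frame = base frame: x ahead of the robot, y to its left, z up, the work surface at z = 0. Lengths are in m, angles in rad, forces in N, time in s.
With the tool pointing down it reaches from about 0.275 to 1 m from the base axis. Payload 8.4 kg.
Tool frame: the origin (TCP) lies on the centre line of the jaws, within the pads' length; the fingertips stand 17 mm ahead of it and the grasp point (between the pads) lies 2 mm behind it (bot.tcp_to_tips is the z of the fingertips in the tool frame, in m); z points along the fingers, y is the line along which they close (so a half turn about z gives the same grasp; the last joint's range is limited). The gripper opens to 85 mm and grips with 20 to 120 N. Pads are 22 mm wide; open, the fingers measure 114 mm over their backs; the gripper's body (76 mm by 85 mm) begins 54 mm behind the grasp point. The pads swing forward as they close: fully open they stand 13 mm farther back than shut.
Start: joints at [-1.346, 0.353, 1.633, -0, 1.155, -0.002], TCP at [0.141, -0.609, 0.248] pointing down, gripper open.
Joint ranges: [-2.63, 2.63], [-0.92, 2.1], [0.06, 2.66], [-1.3, 4.44], [0, 2.69], [-3.02, 3.02]. Speed limits (rad/s): [2.22, 2.22, 2.79, 3.14, 3.14, 3.14].

### API

Orientations are given as a unit quaternion [x, y, z, w].
In Python, from workcell import bot, hand, kinematics, get_obs, vision, hand_in gives the robot as it stands. The module is installed in compiled form; this text tells all that it offers. Calls block until the motion is done:
- bot.reach(position, orientation): joint-space move of the TCP to a pose.
- bot.servo_line(position, ori=None, velocity=0.15): straight line of the TCP; ori=None keeps the orientation; velocity is the mean speed in m/s.
- bot.goto_joints(angles): joint-space move.
- hand.move_gripper(opening, strength=None): finger opening in m; strength is the grip in N (None keeps the last); returns when the fingers have stopped.
- bot.dwell(seconds).
- kinematics.solve_ik(position, orientation): joint angles nearest the present ones, or None.
- get_obs(): the state.
- vision.read_camera(name): name is "side" or "top" or "wrist"; returns a dict with "frame" (480x640x3 uint8, red, green, blue), "intrinsics" (3x3 intrinsics, pixels), "view" (4x4, takes a point from world to camera coordinates). Camera axes: x right, y down, z forward; pixel columns grow to the right and rows downward; lengths in m; the calibration is good to about 2 mm. A picture is of the moment at which its call begins. There is no depth.
A pose or a line that the arm cannot do raises bot.IKError and nothing moves.
- hand_in(): hands the job in; it is judged then, once.
The state is a dict: "time_s": time; "joint_pos": joint angles; "joint_vel": joint speeds; "joint_efforts": joint torques, N m; "position": TCP position; "orientation": TCP orientation; "wrist_force": force on the tool from outside, world axes, zero at the start; "ft_torque": the same for the moment, N m; "gripper_width": finger opening in m; "grip_force": force on a finger pad.
Only numpy, scipy, OpenCV 4.12 (cv2) and the standard library are available. Lean on these libraries where they do the work, as an engineer would, in place of code of your own. Each camera call takes 0.05 s, during which the arm holds its last target. There are 200 camera calls.

## Working session

There is one attempt and no reset: what is moved stays moved. The work goes in short steps, each a Python script; the robot and the scene stay as the last script left them, time stands still between calls to the robot, and variables do not carry over. Pictures are saved under pics/ and viewed, at most 10 in all, crops included, and the job is handed in when it is done.

```bash
mkdir -p pics; cat > h.py <<'E'
import numpy as np, cv2
from scipy.spatial.transform import Rotation as R
from workcell import bot, hand, kinematics, get_obs, vision, hand_in
def cam(n):
    d=vision.read_camera(n); return d["frame"],np.array(d["intrinsics"]),np.array(d["view"])
def ray(K,V,px):
    d=np.linalg.inv(K)@np.array([px[0],px[1],1.]); Rm=V[:3,:3]; c=-Rm.T@V[:3,3]; return c,Rm.T@d
def onz(K,V,px,z):
    c,d=ray(K,V,px); return c+d*(z-c[2])/d[2]
def proj(K,V,p):
    q=K@(V[:3,:3]@np.array(p)+V[:3,3]); return q[:2]/q[2]
def save(n,f): cv2.imwrite("pics/"+n+".png",cv2.cvtColor(f,cv2.COLOR_RGB2BGR))
E
python3 - <<'E'
from h import *
import pickle
D={}
for n in("top","side"):
    f,K,V=cam(n); save(n,f); D[n]=(f,K,V); print(n,K.tolist(),(-V[:3,:3].T@V[:3,3]).round(3),V[:3,:3].round(2).tolist())
pickle.dump(D,open("d.pkl","wb"))
E
```

```text
top [[599.8937592335778, 0.0, 323.95830162046013], [0.0, 599.8937592335778, 239.05768300338443], [0.0, 0.0, 1.0]] [0.379 0.092 1.218] [[-0.01, -1.0, -0.03], [-0.99, 0.01, -0.13], [0.13, 0.03, -0.99]]
side [[543.5199575195832, 0.0, 320.50220563248234], [0.0, 543.5199575195832, 230.26689179251002], [0.0, 0.0, 1.0]] [0.351 0.9   0.764] [[-0.98, -0.22, -0.02], [-0.12, 0.62, -0.77], [0.18, -0.75, -0.64]]
```

View pics/top.png

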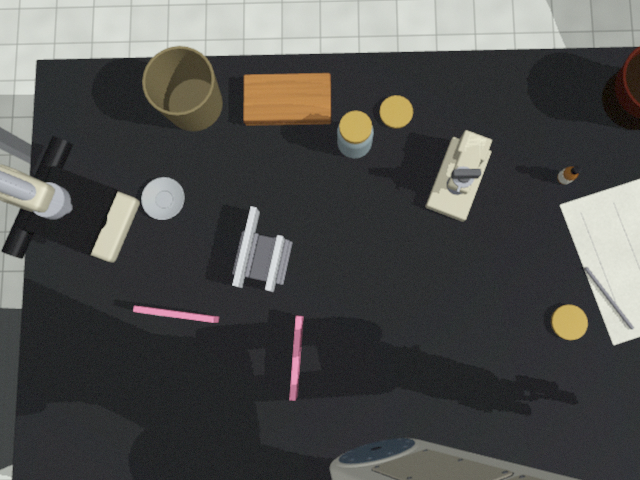

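View pics/side.png

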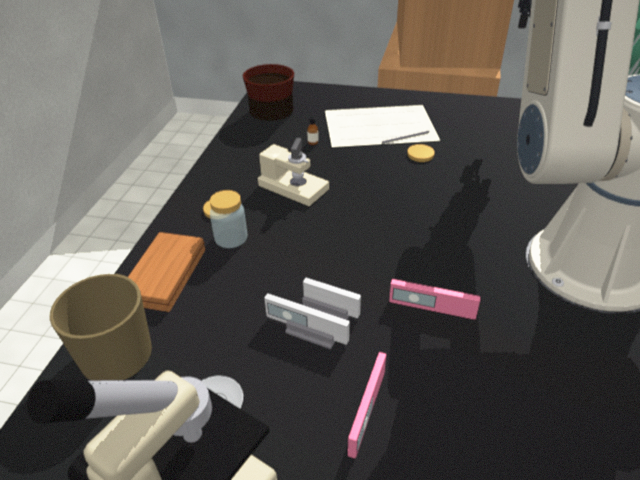

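The top view shows two silvery plates in the rack, one at (247,248) and one at (275,263). The press is at (460,175) with its mouth towards the robot, and the jar is at (355,135). There are pink look-alikes at (176,314) and (297,358), plus loose gold lids. In the side view, the plate at (307,318) is the longer one and shows the slide with its white spot, so it should be the carrier. I'll confirm that in an enlarged crop and measure.

```bash
python3 - <<'E'
from h import *
import pickle
D=pickle.load(open("d.pkl","rb"))
f,K,V=D["top"]; g,Ks,Vs=D["side"]
a=cv2.resize(f[195:305,220:310],(400,489)); b=cv2.resize(f[120:230,410,None].repeat(1,1) if 0 else f[120:230,415:505],(400,489))
c=cv2.resize(g[265:355,250:370],(400,300)); 
d=cv2.resize(g[130:210,250:340],(400,300))
a=cv2.resize(f[200:300,225:300],(400,300)) if 0 else cv2.resize(f[200:300,210:343],(400,300))
b=cv2.resize(f[125:225,393:526],(400,300))
save("crop",np.vstack([np.hstack([a,b]),np.hstack([c,d])]))
hsv=cv2.cvtColor(f,cv2.COLOR_RGB2HSV)
m=((hsv[...,2]>185)&(hsv[...,1]<40)).astype(np.uint8)
roi=np.zeros_like(m); roi[195:305,220:310]=1
cs,_=cv2.findContours(m*roi,0,1)
for q in cs:
    if cv2.contourArea(q)>80:
        r=cv2.minAreaRect(q); bx=cv2.boxPoints(r); print("plate",cv2.contourArea(q),r,[onz(K,V,p,.058)[:2].round(4).tolist() for p in bx])
m=((hsv[...,1]>18)&(hsv[...,1]<90)&(hsv[...,2]>120)&(hsv[...,0]<40)).astype(np.uint8)
roi[:]=0; roi[120:230,415:505]=1
cs,_=cv2.findContours(m*roi,0,1)
for q in cs:
    if cv2.contourArea(q)>80:
        r=cv2.minAreaRect(q); bx=cv2.boxPoints(r); print("press",cv2.contourArea(q),r,bx.round(1).tolist(),[onz(K,V,p,.024)[:2].round(4).tolist() for p in bx],[onz(K,V,p,.084)[:2].round(4).tolist() for p in bx])
E
```

```text
plate 302.5 ((273.7059020996094, 262.8235168457031), (6.507912635803223, 55.53418731689453), 12.52880859375) [[0.44, 0.2383], [0.5457, 0.215], [0.5427, 0.2026], [0.4371, 0.226]]
plate 432.5 ((244.11749267578125, 246.2947540283203), (6.4782867431640625, 80.57085418701172), 13.091893196105957) [[0.4492, 0.3019], [0.6036, 0.2675], [0.6005, 0.255], [0.4462, 0.2896]]
press 3345.5 ((460.6009826660156, 173.1099090576172), (42.22994613647461, 85.83938598632812), 20.85445785522461) [[425.6000061035156, 205.6999969482422], [456.1000061035156, 125.5], [495.6000061035156, 140.5], [465.1000061035156, 220.6999969482422]] [[0.6062, -0.0825], [0.7724, -0.1502], [0.7392, -0.229], [0.5744, -0.1603]] [[0.5948, -0.0737], [0.7526, -0.138], [0.7211, -0.2128], [0.5646, -0.1476]]
```

View pics/crop.png

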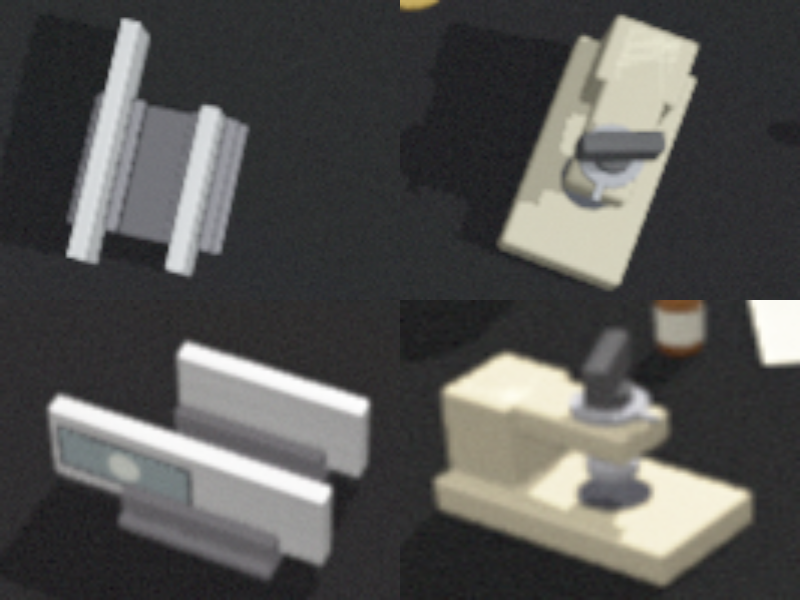

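The crop confirms it: the left, longer plate carries the slide (with its white spot) on its world +y face, nearer its +x end. The right plate is the shorter blank one. Next I'll take a close wrist view of the press on the way.

```bash
cat >> h.py <<'E'
def down(a):
    "tool z down, tool y at world angle a"
    y=np.array([np.cos(a),np.sin(a),0]); z=np.array([0,0,-1.]); return R.from_matrix(np.c_[np.cross(y,z),y,z])
def ik(p,q): return kinematics.solve_ik(list(p),list(q.as_quat()))
E
python3 - <<'E'
from h import *
import pickle
o=get_obs(); f,K,V=cam("wrist")
Rt=R.from_quat(o["orientation"]).as_matrix(); C=np.linalg.inv(V)
print(Rt.round(2).tolist(), o["time_s"])
ct=Rt.T@(C[:3,3]-np.array(o["position"])); Rc=Rt.T@C[:3,:3]; print("cam in tool",ct.round(4),Rc.round(3).tolist())
for a in (-.39+np.pi/2,-.39-np.pi/2):
    q=down(a); ax=q.as_matrix()@Rc[:,2]; cp=np.array([.655,-.145,.05])-ax*(.38/abs(ax[2])); p=cp-q.as_matrix()@ct
    j=ik(p,q); print(a,p.round(3),j and np.round(j,2))
    if j is not None: best=(p,q)
p,q=best
bot.reach(list(p),list(q.as_quat())); bot.dwell(.2)
f,K,V=cam("wrist"); save("w1",f); pickle.dump((f,K,V),open("w1.pkl","wb")); print(get_obs()["time_s"],K[0,0])
E
```

```text
[[0.97, 0.22, -0.0], [0.22, -0.97, 0.0], [0.0, -0.0, -1.0]] 0.1
cam in tool [ 0.0758  0.0015 -0.126 ] [[-0.0, -0.955, -0.298], [1.0, 0.0, -0.0], [0.0, -0.298, 0.955]]Traceback (most recent call last):
  File "<stdin>", line 9, in <module>
ValueError: The truth value of an array with more than one element is ambiguous. Use a.any() or a.all()
```

```bash
python3 - <<'E'
from h import *
import pickle
ct=np.array([.0758,.0015,-.126]); Rc=np.array([[0,-.955,-.298],[1,0,0],[0,-.298,.955]])
best=None
for a in (-.39+np.pi/2,-.39-np.pi/2):
    q=down(a); ax=q.as_matrix()@Rc[:,2]; cp=np.array([.655,-.145,.05])-ax*(.36/abs(ax[2])); p=cp-q.as_matrix()@ct
    j=ik(p,q); print(a,p.round(3),None if j is None else np.round(j,2))
    if j is not None: best=(p,q)
p,q=best
bot.reach(list(p),list(q.as_quat())); bot.dwell(.2)
f,K,V=cam("wrist"); save("w1",f); pickle.dump((f,K,V),open("w1.pkl","wb")); print(get_obs()["time_s"],K[0,0])
E
```

```text
1.1807963267948964 [ 0.621 -0.132  0.284] [-0.21  0.34  1.57 -0.    1.23 -1.39]
-1.9607963267948967 [ 0.689 -0.158  0.284] [-0.23  0.45  1.4  -0.    1.29  1.73]
2.925 423.6297694761959
```

View pics/w1.png

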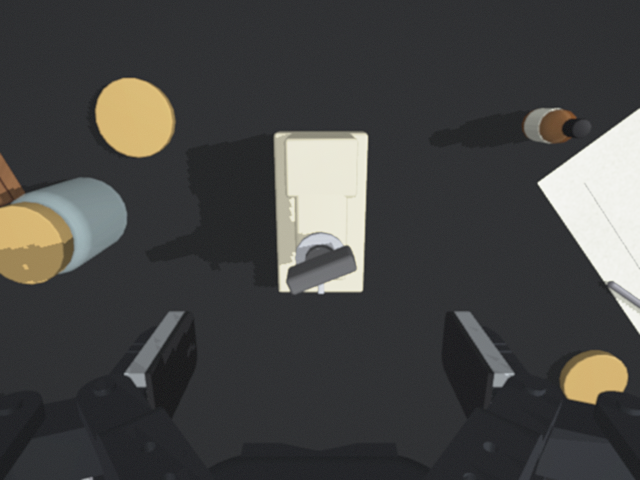

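The wrist view shows the press base with corners at about (276,133), (367,133), (364,291) and (279,292). The knob bar runs from (290,280) to (354,258), and the collar pointer is at (321,290). Next I'll fit the base edges and check the IK for the whole plan.

```bash
python3 - <<'E'
from h import *
import pickle
f,K,V=pickle.load(open("w1.pkl","rb"))
hsv=cv2.cvtColor(f,cv2.COLOR_RGB2HSV)
m=((hsv[...,2]>110)&(hsv[...,0]<45)&(hsv[...,1]<90)).astype(np.uint8); m[:,:250]=0;m[:,390:]=0;m[:120]=0;m[305:]=0
L=[];Rr=[]
for v in range(150,240,3):
    xs=np.where(m[v])[0]; L.append((xs.min()-.5,v)); Rr.append((xs.max()+.5,v))
B=[(u,np.where(m[:,u])[0].min()-.5) for u in range(285,360,3)]
F=[(u,np.where(m[:,u])[0].max()+.5) for u in list(range(284,290))+list(range(335,360,3))]
P={k:np.array([onz(K,V,p,.024)[:2] for p in v]) for k,v in dict(L=L,R=Rr,B=B,F=F).items()}
fit={}
for k,v in P.items():
    vx,vy,x0,y0=cv2.fitLine(v.astype(np.float32),cv2.DIST_HUBER,0,.001,.001).ravel(); 
    if (vx<0 and k in"LR") : vx,vy=-vx,-vy
    fit[k]=np.array([vx,vy,x0,y0]); print(k,np.degrees(np.arctan2(vy,vx)).round(2),x0.round(4),y0.round(4))
d=fit["L"][:2]+fit["R"][:2]; d/=np.linalg.norm(d); n=np.array([-d[1],d[0]])
l,r=fit["L"][2:]@n,fit["R"][2:]@n; b,fr=fit["B"][2:]@d,fit["F"][2:]@d
print("width",l-r,"length",b-fr,"yaw",np.arctan2(d[1],d[0]))
o1=d*(fr+.062)+n*(l+r)/2; o2=d*(b-.093)+n*(l+r)/2; print("origin",o1,o2)
g=((hsv[...,2]>45)&(hsv[...,2]<115)&(hsv[...,1]<50)).astype(np.uint8); g[:242]=0;g[296:]=0;g[:,:285]=0;g[:,:285]=0;g[:,358:]=0
g=cv2.morphologyEx(g,cv2.MORPH_OPEN,np.ones((3,3)))
c=max(cv2.findContours(g,0,1)[0],key=cv2.contourArea); bx=cv2.boxPoints(cv2.minAreaRect(c)); w=np.array([onz(K,V,p,.1295)[:2] for p in bx])
print("knob",cv2.contourArea(c),bx.round(0).tolist(),w.round(4).tolist(),w.mean(0))
E
```

```text
L -22.22 0.7117 -0.125
R -22.47 0.6695 -0.1987
B 67.6 0.7357 -0.1848
F 67.6 0.591 -0.1293
width 0.08423641 length 0.15491909 yaw -0.38998508
origin [ 0.6513387  -0.14568044] [ 0.6512639  -0.14564969]
knob 1123.0 [[278.0, 260.0], [344.0, 234.0], [353.0, 257.0], [287.0, 284.0]] [[0.6731, -0.1215], [0.6737, -0.1718], [0.655, -0.1716], [0.6541, -0.1205]] [ 0.66395549 -0.1463544 ]
```

```bash
cat >> h.py <<'E'
PY=-0.39; PO=np.array([.6513,-.1457]); D=np.array([np.cos(PY),np.sin(PY),0]); N=np.array([-D[1],D[0],0])
CY=np.arctan2(-.0345,.1543); CO=np.array([.5249,.2785])
def lay(o,yaw,beta,s,zt=.052):
    "tool pose holding the plate (TCP zt above its lower edge) tipped by beta, origin o"
    Rp=R.from_euler("z",yaw)*R.from_euler("x",beta); return np.array(o)+Rp.apply([0,0,zt]), Rp*down(s*np.pi/2)
E
python3 - <<'E'
from h import *
print(bot.tcp_to_tips, get_obs()["gripper_width"])
for s in (1,-1):
    for nm,(p,q) in dict(pick=lay([*CO,.008],CY,0,s),lay=lay([.48,.02,.0062],PY,np.radians(58),s),lay2=lay([.52,.0,.0062],PY,np.radians(58),s),up=lay([.48,.02,.10],PY,np.radians(58),s),
      ret=(lambda a:(a[0]-N*.09,a[1]))(lay([.48,.02,.0062],PY,np.radians(58),s)), ins=(np.array([*PO,.05])-D*.09,down(PY+s*np.pi/2)), regrip=(np.array([.45,-.0,.03]),down(PY+s*np.pi/2)),
      knob=(np.array([*PO,.125]),down(s*np.pi+0)),knobend=(np.array([*PO,.125]),down(s*np.pi/2)) ).items():
        j=ik(p,q); print(s,nm,p.round(3),None if j is None else np.round(j,2))
E
```

```text
0.017 0.08507527662929279
1 pick [0.525 0.278 0.06 ] [ 0.49  0.54  1.83 -0.    0.77 -0.87]
1 lay [ 0.463 -0.021  0.034] [-0.66  0.77  2.14  1.18  1.09 -2.89]
1 lay2 [ 0.503 -0.041  0.034] [-0.64  0.79  2.05  1.15  1.11 -2.81]
1 up [ 0.463 -0.021  0.128] [-0.66  0.56  2.16  1.09  1.17 -2.7 ]
1 ret [ 0.429 -0.104  0.034] [-0.84  0.78  2.07  0.99  1.15 -2.86]
1 ins [ 0.568 -0.111  0.05 ] [-0.2   0.54  1.87 -0.    0.73 -1.38]
1 regrip [ 0.45 -0.    0.03] [-0.    0.44  2.15 -0.    0.55 -1.18]
1 knob [ 0.651 -0.146  0.125] [-0.22  0.54  1.63 -0.    0.97  2.92]
1 knobend [ 0.651 -0.146  0.125] [-0.22  0.54  1.63 -0.    0.97 -1.79]
-1 pick [0.525 0.278 0.06 ] [ 0.49  0.54  1.83 -0.    0.77  2.28]
-1 lay [ 0.463 -0.021  0.034] [-0.66  0.77  2.14  1.18  1.09  0.25]
-1 lay2 [ 0.503 -0.041  0.034] [-0.64  0.79  2.05  1.15  1.11  0.33]
-1 up [ 0.463 -0.021  0.128] [-0.66  0.56  2.16  1.09  1.17  0.44]
-1 ret [ 0.429 -0.104  0.034] [-0.84  0.78  2.07  0.99  1.15  0.28]
-1 ins [ 0.568 -0.111  0.05 ] [-0.2   0.54  1.87 -0.    0.73  1.76]
-1 regrip [ 0.45 -0.    0.03] [-0.    0.44  2.15 -0.    0.55  1.96]
-1 knob [ 0.651 -0.146  0.125] [-0.22  0.54  1.63 -0.    0.97  2.92]
-1 knobend [ 0.651 -0.146  0.125] [-0.22  0.54  1.63 -0.    0.97  1.35]
```

```bash
cat > a.py <<'E'
from h import *
p,q=lay([*CO,.008],CY,0,-1); Q=list(q.as_quat())
bot.reach(list(p+[0,0,.09]),Q); hand.move_gripper(.04,60)
bot.servo_line(list(p),Q,.12); hand.move_gripper(0,60)
o=get_obs(); print(o["gripper_width"],o["grip_force"],o["wrist_force"],o["ft_torque"])
bot.servo_line(list(p+[0,0,.1]),Q,.12); o=get_obs(); print(o["gripper_width"],o["wrist_force"],o["time_s"])
p2,q2=lay([.48,.02,.08],PY,np.radians(58),-1)
bot.reach(list(p2),list(q2.as_quat())); o=get_obs(); print(o["gripper_width"],o["time_s"],o["ft_torque"])
f,K,V=cam("side"); save("s2",f[200:440,150:470])
E
python3 a.py
```

```text
0.01077499449787787 61.02034839335829 [-1.54474561  2.3973419   5.38205976] [ 0.27311148  0.07525586 -0.00076303]
0.01047511416552307 [ 0.40171745  0.86238408 -2.96851697] 7.45
0.010216595257262394 9.0917 [-0.71523481  0.30012569 -0.01365654]
```

View pics/s2.png

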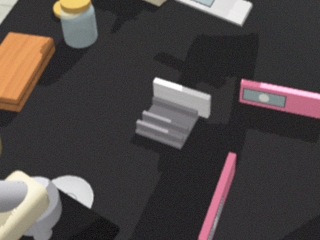

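The carrier is out and held tipped; it is at the top edge of the crop, around (220,5). The blank plate is still in the rack. Now I'll lay the carrier down.

```bash
cat > b.py <<'E'
from h import *
p,q=lay([.48,.02,.0062],PY,np.radians(58),-1); Q=list(q.as_quat())
bot.servo_line(list(p+[0,0,.008]),Q,.12); f0=np.array(get_obs()["wrist_force"])
for dz in (.004,.002,0,-.002,-.004):
    bot.servo_line(list(p+[0,0,dz]),Q,.04); df=np.array(get_obs()["wrist_force"])-f0
    if df[2]>3: break
print(dz,df)
hand.move_gripper(.024,60)
bot.servo_line(list(p+[0,0,dz]-N*.1),Q,.12)
bot.servo_line(list(p+[0,0,.12]-N*.1),Q,.25)
q=down(PY-np.pi/2); c=np.array([.46,-.01,0]); bot.reach(list(c-D*.05+[0,0,.24]),list(q.as_quat()))
o=get_obs(); print(o["time_s"])
f,K,V=cam("wrist"); save("w3",f); import pickle; pickle.dump((f,K,V),open("w3.pkl","wb"))
E
python3 b.py
```

```text
-0.004 [-2.85416653 -1.91132807 10.09420858]
14.35
```

View pics/w3.png

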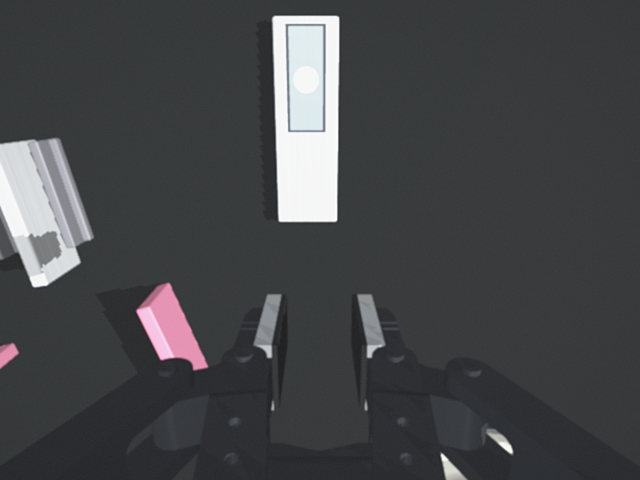

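The wrist view shows the carrier lying flat with the slide up, slide end away from the robot. Its corners are at about (273,17), (339,17), (337,220) and (279,221). I'll measure it and regrip it across its width near the rear end.

```bash
cat > c.py <<'E'
from h import *
import pickle
f,K,V=pickle.load(open("w3.pkl","rb"))
m=(f.min(2)>150).astype(np.uint8); m[:,:250]=0;m[:,360:]=0;m[235:]=0
c=max(cv2.findContours(m,0,1)[0],key=cv2.contourArea)
w=np.array([onz(K,V,p[0],.012)[:2] for p in c]); r=cv2.minAreaRect((w*1000).astype(np.float32)); bx=cv2.boxPoints(r)/1000
e=sorted([(bx[i]-bx[i-1] for i in range(1)).__next__(),bx[2]-bx[1]],key=np.linalg.norm); u=e[1]/np.linalg.norm(e[1]); u=u*np.sign(u[0])
yaw=np.arctan2(u[1],u[0]); ctr=np.array(r[0])/1000; print(r,yaw,ctr)
assert abs(np.linalg.norm(e[1])-.16)<.006 and abs(np.linalg.norm(e[0])-.05)<.005
g=ctr-u*.055; q=down(yaw-np.pi/2); Q=list(q.as_quat())
bot.reach([*g,.10],Q); hand.move_gripper(.066,100)
bot.servo_line([*g,.03],Q,.12); f0=np.array(get_obs()["wrist_force"])
z=.03
while z>.0125:
    z-=.0025; bot.servo_line([*g,z],Q,.05)
    df=np.array(get_obs()["wrist_force"])-f0
    if df[2]>3: break
print("z",z,df)
z+=.003; bot.servo_line([*g,z],Q,.05); hand.move_gripper(.03,100); o=get_obs(); print(o["gripper_width"],o["grip_force"],np.array(o["wrist_force"])-f0)
bot.servo_line([*g,z+.05],Q,.1); o=get_obs(); print(o["gripper_width"],np.array(o["wrist_force"])-f0,o["time_s"])
pickle.dump((z,yaw),open("g.pkl","wb"))
f,K,V=cam("wrist"); save("w4",f)
f,K,V=cam("side"); save("s4",f[100:300,240:440]) 
im=np.hstack([cv2.resize(cv2.imread("pics/w4.png"),(400,300)),cv2.resize(cv2.imread("pics/s4.png"),(400,400))[50:350]]); cv2.imwrite("pics/c4.png",im)
E
python3 c.py
```

```text
((471.0945739746094, -5.654460906982422), (50.449283599853516, 159.45162963867188), 67.67100524902344) 1.1810818 [ 0.47109457 -0.00565446]Traceback (most recent call last):
  File "c.py", line 9, in <module>
    assert abs(np.linalg.norm(e[1])-.16)<.006 and abs(np.linalg.norm(e[0])-.05)<.005
           ^^^^^^^^^^^^^^^^^^^^^^^^^^^^^^^^^^^^^^^^^^^^^^^^^^^^^^^^^^^^^^^^^^^^^^^^^
AssertionError
```

The edge pick in my code was wrong: it used the same side twice. The rectangle itself is good at 50.4 x 159.5 mm.

```bash
sed -i 's/^e=sorted.*$/e=sorted([bx[1]-bx[0],bx[2]-bx[1]],key=np.linalg.norm); u=e[1]\/np.linalg.norm(e[1]); u=u*np.sign(u[0])/' c.py; python3 c.py
```

```text
((471.0945739746094, -5.654460906982422), (50.449283599853516, 159.45162963867188), 67.67100524902344) -0.3897145 [ 0.47109457 -0.00565446]
z 0.010000000000000004 [-1.35211507  0.10011092  9.92095864]
0.04725473446114489 116.14744218664782 [-4.82371238  3.70664074 37.40543029]
0.047298777881608675 [ 1.03604451 -0.67846002 -2.6039461 ] 19.4417
```

View pics/c4.png

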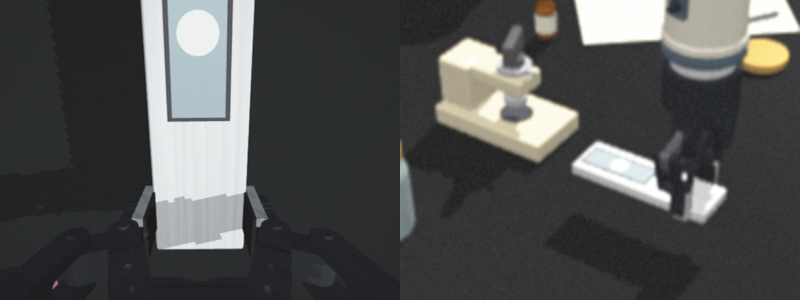

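The left half of the crop shows the carrier gripped squarely, with the rear end at (200,245) and the slide on top. The right half shows it level and clear of the table. I'll insert it most of the way, lower it onto the anvil, push it to the stop, then check.

```bash
cat > d.py <<'E'
from h import *
q=down(PY-np.pi/2); Q=list(q.as_quat()); P3=np.array([*PO,0])
at=lambda x,z:list(P3+D*x+[0,0,z])
bot.reach(at(-.225,.065),Q); bot.servo_line(at(-.222,.0395),Q,.12)
f0=np.array(get_obs()["wrist_force"])
def F(): d=np.array(get_obs()["wrist_force"])-f0; return np.array([d@D,d@N,d[2]]).round(1)
for x in (-.19,-.16,-.13,-.10):
    bot.servo_line(at(x,.0395),Q,.1); print(x,F())
    if np.abs(F()).max()>6: break
else:
    z=.0395
    while z>.0345 and F()[2]<3: z-=.001; bot.servo_line(at(x,z),Q,.05)
    print("z",z,F())
    if 1:
        while x<-.080 and F()[0]>-8: x+=.001; bot.servo_line(at(x,z),Q,.05)
    print("x",x,F())
o=get_obs(); print(o["time_s"],o["position"],o["gripper_width"])
f,K,V=cam("wrist"); save("w5",f); import pickle; pickle.dump((f,K,V),open("w5.pkl","wb"))
f,K,V=cam("side"); save("s5",f[120:220,240:340]) 
cv2.imwrite("pics/c5.png",np.hstack([cv2.resize(cv2.imread("pics/w5.png"),(400,300)),cv2.resize(cv2.imread("pics/s5.png"),(400,400),interpolation=cv2.INTER_CUBIC)[50:350]]))
E
python3 d.py
```

```text
-0.19 [ 0.5 -0.5 -0.1]
-0.16 [ 0.5 -0.   0.3]
-0.13 [ 0.7 -0.5  1.2]
-0.1 [ 0.5 -0.2  1.2]
z 0.0385 [-0.6 -0.5  3.3]
x -0.087 [-10.1   0.3  12.4]
25.6417 [ 0.56895605 -0.11189134  0.03844516] 0.04740257416092127
```

View pics/c5.png

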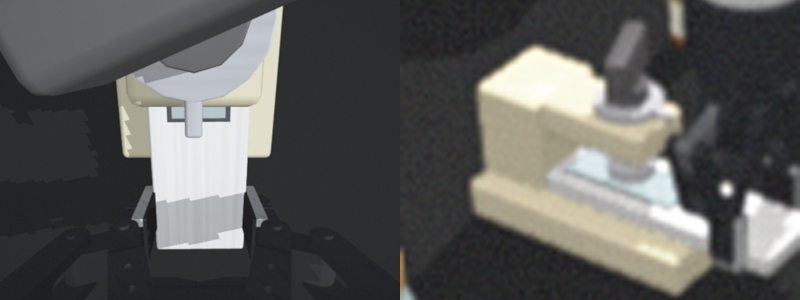

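The carrier is in. The stop was met at x = -87 mm (-88 expected). It is laterally centred to within about 1 mm: the plate spans columns 151–246 and the base 122–271. I'll release, give the rear end a gentle squaring push with closed fingers, and look again.

```bash
cat > e.py <<'E'
from h import *
q=down(PY-np.pi/2); Q=list(q.as_quat()); P3=np.array([*PO,0])
at=lambda x,z:list(P3+D*x+[0,0,z])
hand.move_gripper(.066,60); bot.servo_line(at(-.087,.085),Q,.15)
bot.servo_line(at(-.15,.085),Q,.15); hand.move_gripper(0,40); bot.servo_line(at(-.15,.046),Q,.12)
f0=np.array(get_obs()["wrist_force"])
F=lambda:(np.array(get_obs()["wrist_force"])-f0)@D
x=-.15; bot.servo_line(at(-.132,.046),Q,.08); x=-.132
while x<-.115 and F()>-6: x+=.001; bot.servo_line(at(x,.046),Q,.06)
print("x",x,F())
bot.servo_line(at(-.15,.046),Q,.12); bot.servo_line(at(-.16,.16),Q,.25)
f,K,V=cam("wrist"); save("w6",f)
f,K,V=cam("side"); s=f[120:220,240:340]; save("s6",s)
cv2.imwrite("pics/c6.png",np.hstack([cv2.resize(cv2.imread("pics/w6.png"),(400,300)),cv2.resize(cv2.imread("pics/s6.png"),(400,400),interpolation=cv2.INTER_CUBIC)[50:350]]))
print(get_obs()["time_s"])
E
python3 e.py
```

```text
x -0.124 -6.352077636987858
31.65
```

View pics/c6.png

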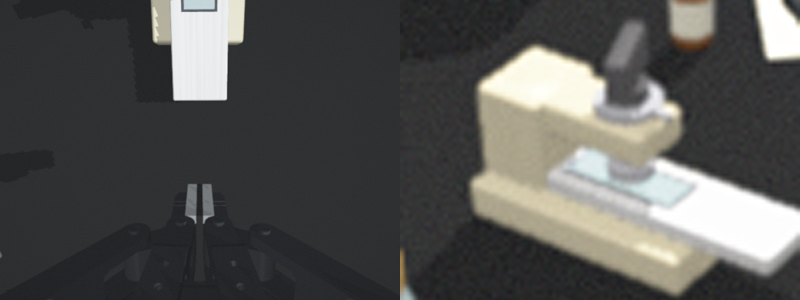

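The push met the rear end at x = -124 mm, exactly home. The crop shows the carrier flat on the anvil with the slide under the pad. Now the knob: I'll grip it at tool angle a ≈ 0 and turn clockwise, which is increasing joint 6 with 3.2 rad available.

```bash
cat > k.py <<'E'
from h import *
q=down(-.012); Q=list(q.as_quat())
bot.reach([*PO,.2],Q); hand.move_gripper(.036,100); bot.servo_line([*PO,.123],Q,.12)
f0=np.array(get_obs()["ft_torque"]); w0=np.array(get_obs()["wrist_force"])
hand.move_gripper(0,110); bot.dwell(.1); o=get_obs(); print(o["gripper_width"],np.array(o["wrist_force"])-w0,np.array(o["ft_torque"])-f0)
j0=np.array(o["joint_pos"]); t0=np.array(o["ft_torque"])[2]; print("j6",j0[5],o["time_s"])
a=0; log=[(0,0)]
while a<1.75:
    a+=.15 if a<.7 else .05
    j=j0.copy(); j[5]+=a; bot.goto_joints(list(j)); o=get_obs(); t=o["ft_torque"][2]-t0; log.append((round(a,3),round(t,3)))
    if abs(t)>.35: break
print(log,np.array(o["wrist_force"])-w0,o["time_s"],o["joint_pos"][5]-j0[5],o["gripper_width"])
import pickle; pickle.dump((j0,a,t0),open("k.pkl","wb"))
E
python3 k.py
```

```text
0.011714737280797742 [-5.81694873  1.80939226  7.47469161] [0.07245909 0.85674324 0.04018232]
j6 -0.210395432167758 35.05
[(0, 0), (0.15, np.float64(-0.094)), (0.3, np.float64(-0.152)), (0.45, np.float64(-0.108)), (0.6, np.float64(-0.132)), (0.75, np.float64(-0.161)), (0.8, np.float64(-0.07)), (0.85, np.float64(-0.083)), (0.9, np.float64(-0.071)), (0.95, np.float64(-0.072)), (1.0, np.float64(-0.067)), (1.05, np.float64(0.152)), (1.1, np.float64(0.493))] [-10.34640192   4.44888891   5.8438033 ] 38.1333 1.0930038845902728 0.011262499532888813
```

The knob became stiff at about 1.02 rad. Next I'll turn to about 1.88 rad, which is an eighth of a turn plus the spring lag.

```bash
cat > k2.py <<'E'
from h import *
import pickle
j0,a,t0=pickle.load(open("k.pkl","rb")); log=[]
for a in (1.25,1.4,1.55,1.7,1.8,1.88):
    j=j0.copy(); j[5]+=a; bot.goto_joints(list(j)); o=get_obs(); log.append((a,round(o["joint_pos"][5]-j0[5],3),round(o["ft_torque"][2]-t0,2)))
print(log,o["gripper_width"],o["wrist_force"])
hand.move_gripper(.036,40)
p=o["position"]; bot.servo_line([p[0],p[1],.215],None,.2)
q=down(PY-np.pi/2); bot.reach(list(np.array([*PO,.284])+D*.04),list(q.as_quat()))
f,K,V=cam("wrist"); s=f[110:330,190:450]; save("w7",s)
f,K,V=cam("side"); save("s7",f[120:220,240:340])
cv2.imwrite("pics/c7.png",np.hstack([cv2.resize(cv2.imread("pics/w7.png"),(473,400),interpolation=cv2.INTER_CUBIC),cv2.resize(cv2.imread("pics/s7.png"),(327,327),interpolation=cv2.INTER_CUBIC)[:400] if 0 else cv2.resize(cv2.imread("pics/s7.png"),(320,400),interpolation=cv2.INTER_CUBIC)]))
print(get_obs()["time_s"])
E
python3 k2.py
```

```text
[(1.25, np.float64(1.244), np.float64(0.3)), (1.4, np.float64(1.394), np.float64(0.37)), (1.55, np.float64(1.544), np.float64(0.32)), (1.7, np.float64(1.694), np.float64(0.31)), (1.8, np.float64(1.793), np.float64(0.49)), (1.88, np.float64(1.873), np.float64(0.49))] 0.011870993261949707 [-11.66996909   9.71882449   8.56963937]
41.1833
```

View pics/c7.png

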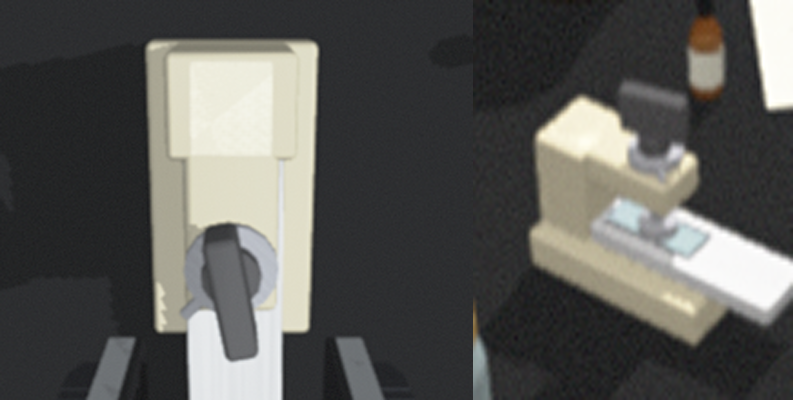

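The collar pointer has swung from straight down to (183,317) about the collar centre (231,270). That is about 45° clockwise, or roughly 0.79 rad. The pad sits on the slide, the carrier is centred and the gripper is clear, so I'm handing in.

```bash
python3 -c "
from h import *
print(hand_in())"
```

```text
the job is handed in; nothing more can be done
None
```

The job is handed in: the carrier is against the stop, slide up and centred under the pad, and the knob was tightened about 1/8 turn past stiff and let go; neither the blank plate nor the jar was touched.

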